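# Clamp a spark plug in the drill vise and lift the vise level

### The arm

A 6-joint arm with a two-finger parallel gripper is mounted at the origin on the work surface. World frame = base frame: x ahead of the robot, y to its left, z up, the work surface at z = 0. Lengths are in m, angles in rad, forces in N, time in s.
With the tool pointing down it reaches from about 0.325 to 0.775 m from the base axis. Payload 5.5 kg.
Tool frame: the origin (TCP) lies on the centre line of the jaws, within the pads' length; the fingertips stand 22 mm ahead of it and the grasp point (between the pads) lies 3 mm ahead of it (env.tcp_to_tips is the distance from the TCP to the fingertips, in m); z points along the fingers, y is the line along which they close (so a half turn about z gives the same grasp; the last joint's range is limited). The gripper opens to 85 mm and grips with 20 to 120 N. Pads are 22 mm wide; open, the fingers measure 114 mm over their backs; the gripper's body (76 mm by 85 mm) begins 54 mm behind the grasp point. The pads swing forward as they close: fully open they stand 13 mm farther back than shut.
Start: joints at [-1.288, 0.091, 1.231, -0, 1.82, -0.057], TCP at [0.2, -0.566, 0.216] pointing down, gripper open.
Joint ranges: [-2.87, 2.87], [-0.86, 2.18], [0.17, 2.46], [-1.51, 4.65], [0.06, 2.69], [-2.65, 2.65]. Speed limits (rad/s): [2.57, 2.57, 3.01, 3.14, 3.14, 3.14].

### API

Orientations are given as a 3x3 rotation matrix whose columns are the frame's x, y, z axes.
In Python, from bench import env gives the robot as it stands. The module is installed in compiled form; this text tells all that it offers.
- The arm moves only by the tool jog_arm, never from a script. Its arguments are lists of equal length, an entry for each row: "hand": the finger opening in m, from 0 to 0.0854; "offset": the shift along the tool's x, y, z in m, a list of three; "twist": the turn, a rotation vector about the tool's x, y, z in rad, a list of three. A call has 1 to 12 rows; each row shifts and turns the commanded pose from where the row before left it, along the tool's axes as they then stand; what a row does not reach is not made up. A row lasts 1/12 s, in which the tool goes at most 41.7 mm and 7.16 degrees, less where a joint would pass 70% of its speed; a pose out of reach is approached as far as the arm can. A call is refused whole if a number of a shift passes 0.0417 or a number of a turn 0.125, either way. A call with a gripper value outside its range is refused whole. The fingers move at their own pace and stop on an object; "squeeze" is the grip in N (left out, the last holds). Time passes only in rows, so rows that do not move let the fingers close. It gives the time, the measured TCP pose, the force, the opening and the grip force at its end, in the units of the state.
- env.read_state(): the state, without advancing time (a new reading comes with each control period).
- env.grab_frame(name): name is "scene" or "top" or "wrist"; returns the picture (480x640x3 uint8, red, green, blue); there is no depth.
- env.camera_params(name): a dict with "intrinsics" (3x3 intrinsics, pixels), "dist_coeffs" ([k1, k2, p1, p2, k3] as OpenCV has them; the pictures are not rectified), "view" (4x4, takes a point from world to camera coordinates). Camera axes: x right, y down, z forward; pixel columns grow to the right and rows downward; lengths in m; the calibration is good to about 2 mm. A picture is of the moment at which its call begins: read the wrist's pose just before it. camera_params takes no time and is no camera call; for the wrist camera it gives the pose at the moment of the call.
- env.finish_job(): hands the job in; it is judged then, once.
The state is a dict: "time_s": time; "q": joint angles; "joint_velocities": joint speeds; "joint_efforts": joint torques, N m; "ee_pos": TCP position; "tool_rot": TCP orientation; "wrist_force": force on the tool from outside, world axes, zero at the start; "moment": the same for the moment, N m; "width": finger opening in m; "gripper_force": force on a finger pad.
Only numpy, scipy, OpenCV 4.12 (cv2) and the standard library are available. Lean on these libraries where they do the work, as an engineer would, in place of code of your own. Each camera call takes 0.05 s, during which the arm holds its last target. There are 200 camera calls.

### The job

Crank the small drill vise shut until its moving jaw grips the spark plug's hexagon firmly, with the vise still on its stop plate. Then let go of the crank, take the vise by its body and lift it, plug and all, so that its underside is at least 10 cm above the bench, and finish still holding it there, level and steady, for the plug to be inspected. The plug must stay clamped and upright in the jaws; do not disturb the plug rack, the red bin or the caliper.

Things in the scene. Friction and masses are not known exactly. Their poses are not given: they have to be found in the camera images.
- vise: Small drill vise, grey-green enamelled light alloy, 140 long x 56 wide x 74 high, loose, 0.7 to 1.0 kg with all it carries. Origin: centre of its underside; x runs along the screw from the crank end (which faces the robot) to the fixed jaw, y across, z up. Flat flanks 56 apart, z 0 to 50, full length. Two ways, top at z 50, with a 17 wide open slot between them, x -52 to +13.
- fixed_jaw (a point): Middle of the fixed jaw's bright steel face, at x = +10, z = 62 of the vise. The fixed jaw is one piece with the vise: 56 wide, flush with the flanks, x +10 to +45, z 50 to 74.
- balance (a point): Balance point of the vise, at x = -7, y = 0, z = 39 of the vise, inside its body. A gripper that spans the two flanks here has the plug's threads (up to z 90 of the vise) standing between its fingers.
- screw (a point): Point on the screw axis at the front face of the nut block: x = -70, y = 0, z = 58 of the vise; the axis runs along the vise's x. The nut block reaches back to x -52 and up to z 71.
- jaw: Moving jaw, bright steel face, 25 long x 48 wide, riding on the ways up to z 73.5; it carries screw and crank, on its -x side. Origin: below the middle of its clamping face, level with the vise's underside; axes as the vise's. With the crank at 0 it is at x = -24 of the vise (jaws 34 apart); it moves along +x by 6.0 mm per crank turn. Only the screw can move it, and holds it where it is left.
- crank (a joint): Crank angle about the vise's x, rad. 0 = jaws fully open, knob straight up; starts at 0 to 8.2. Grows as the jaw closes, clockwise seen from the crank end: knob offset from the screw axis is y = -30 sin(angle), z = 30 cos(angle) mm. Jaws meet the plug at about 13.8; then it stiffens: 1 rad more (30 N on the plug) is firm, 2 rad more locks up. Free drag 0.07 N m, 2.5 N at the knob.
- knob: Black spinner knob of the crank: cylinder 14 in diameter, 32 long, its axis along the vise's x, free to spin on its pin. Origin: its centre, 30 from the screw axis, at x = -91 of the jaw (-115 of the vise with the crank at 0), and it moves along with the jaw. The steel crank arm is at its +x end. The crank clears the bench all the way round.
- plug: Nickel spark plug, 81 long, 60 g, threads up in the slot, loose, 1 to 4 off the fixed jaw. Origin: centre of the hexagon's underside, which rests on the ways (z 50 of the vise); z up. Hexagon 20.8 across flats, 9 high, two flats facing the jaws; collar 20 in diameter to z 16, thread 14 to z 35, electrode to z 40; white insulator and terminal below, to z -42.
- stop_plate: Aluminium plate bolted to the bench, 168 x 110 x 8, on which the vise stands (underside 8 above the bench). Rails 10 high stand 2 off the vise's flanks and ends and keep it from turning; the vise lifts straight up out of them. Origin: centre of its underside; x along the vise.
- rack: Bystander: small dark blue plastic plug tray on legs, 135 x 105 x 55, with six spark plugs standing in it, 90 high in all. Origin: centre of its underside. To be left alone.
- bin: Bystander: open red plastic bin, 150 x 100 x 50, with copper gaskets in it. Origin: centre of its underside. To be left alone.
- caliper: Bystander: digital caliper lying flat, 210 long (its y axis), about 85 wide over the jaws, 12 thick. Origin: middle of its beam, on the bench. To be left alone.

How it is judged:
By the outcome, as a careful person would: the job done as asked, in the order asked, and still so for the second after the job is handed in, while the arm keeps its last pose, push and grip.
It also fails if it takes over 67 s, if anything falls off the work surface, if the arm or the gripper's body presses on something with over 40 N, if the wrist force passes 120 N, or if a joint passes its speed limit or range.

## Working session

There is one attempt and no reset: what is moved stays moved. The work goes in short steps, Python scripts to look and compute and a tool call to move; the robot and the scene stay as the last step left them, time stands still between calls to the robot, and variables do not carry over. Pictures are saved under pics/ and viewed, at most 10 in all, crops included, and the job is handed in when it is done.

Besides the shell and the picture viewer there is one more tool, called by a JSON object that holds its "name" and its "arguments", one argument or row to a line. jog_arm: Moves the arm, as the interface text tells. Its arguments: {"type":"object","properties":{"hand":{"type":"array","items":{"type":"number"}},"offset":{"type":"array","items":{"type":"array","items":{"type":"number"}}},"twist":{"type":"array","items":{"type":"array","items":{"type":"number"}}},"squeeze":{"type":"number"}},"required":["hand","offset","twist"]}

```bash
mkdir -p pics; python3 - <<'E'
from bench import env
import cv2,numpy as np
s=env.read_state();print({k:np.round(v,3).tolist() for k,v in s.items()},env.tcp_to_tips)
for n in("top","scene"):
    cv2.imwrite(f"pics/{n}0.png",env.grab_frame(n)[:,:,::-1]);p=env.camera_params(n);print(n,p)
E
```

```text
{'time_s': 0.0, 'q': [-1.288, 0.092, 1.232, -0.0, 1.82, -0.057], 'joint_velocities': [-0.002, -0.001, 0.002, 0.003, 0.001, -0.002], 'joint_efforts': [-0.0, -45.872, -41.802, 0.0, 0.011, -0.0], 'ee_pos': [0.2, -0.565, 0.215], 'tool_rot': [[0.943, 0.333, -0.001], [0.333, -0.943, 0.002], [0.0, -0.002, -1.0]], 'wrist_force': [0.571, 0.275, 0.471], 'moment': [0.008, -0.001, -0.035], 'gripper_force': 0.0, 'width': 0.085} 0.022
top {'intrinsics': array([[591.23773072,   0.        , 312.47799413],
       [  0.        , 591.23773072, 239.74584492],
       [  0.        ,   0.        ,   1.        ]]), 'dist_coeffs': array([-0.06199348,  0.        ,  0.        ,  0.        ,  0.        ]), 'view': array([[-0.00310031, -0.99998909, -0.00349385,  0.02164317],
       [-0.99654495,  0.00337957, -0.08298638,  0.62837681],
       [ 0.08299729,  0.00322449, -0.99654456,  1.20975714],
       [ 0.        ,  0.        ,  0.        ,  1.        ]])}
scene {'intrinsics': array([[448.14663613,   0.        , 319.71082032],
       [  0.        , 448.14663613, 239.75988381],
       [  0.        ,   0.        ,   1.        ]]), 'dist_coeffs': array([-0.05684848,  0.        ,  0.        ,  0.        ,  0.        ]), 'view': array([[-0.35763825,  0.93381811,  0.00886721,  0.2289758 ],
       [ 0.73763669,  0.28830132, -0.61055258, -0.39794258],
       [-0.57270148, -0.21181617, -0.79192608,  1.26667214],
       [ 0.        ,  0.        ,  0.        ,  1.        ]])}
```

View pics/top0.png

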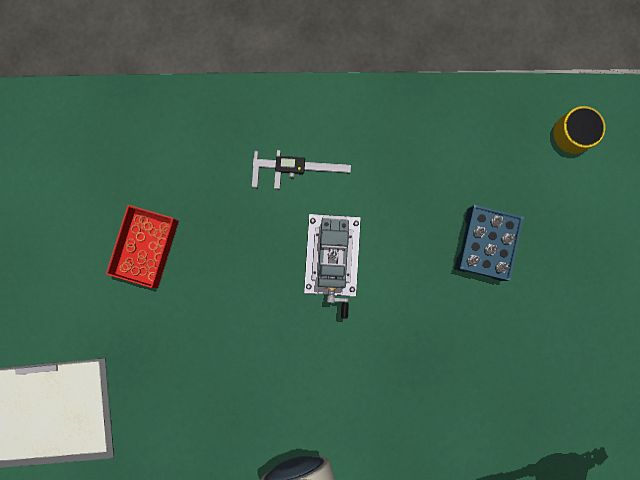

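View pics/scene0.png

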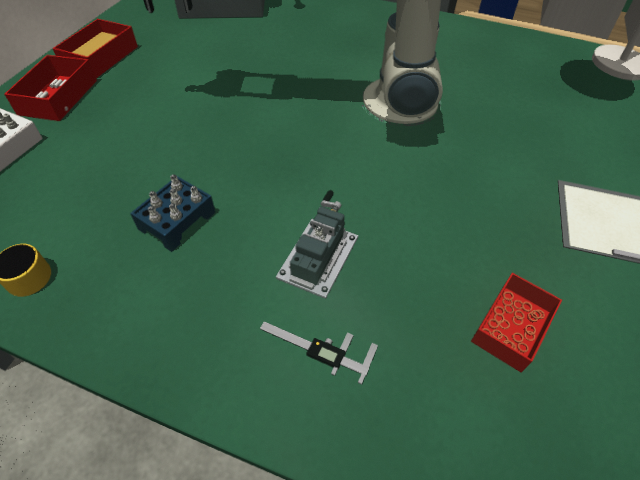

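The top view shows the plate at about (332,255) with the crank end towards the robot. The knob is at (345,311), to the right of the screw. The rack, bin and caliper are well clear. Next I measure the plate and the knob.

```bash
cat > h.py <<'E'
import cv2,numpy as np
from bench import env
def ray(p,uv):
    K,d,V=p["intrinsics"],p["dist_coeffs"],p["view"]
    n=cv2.undistortPoints(np.array(uv,float).reshape(-1,1,2),K,d).reshape(-1,2)
    R=V[:3,:3];o=-R.T@V[:3,3]
    return o,np.c_[n,np.ones(len(n))]@R
def onz(p,uv,z):
    o,d=ray(p,uv);return o+d*((z-o[2])/d[:,2])[:,None]
def proj(p,X):
    V=p["view"];return cv2.projectPoints(np.array(X,float).reshape(-1,3),cv2.Rodrigues(V[:3,:3])[0],V[:3,3],p["intrinsics"],p["dist_coeffs"])[0].reshape(-1,2)
E
python3 - <<'E'
from h import *
im=cv2.imread("pics/top0.png");p=env.camera_params("top")
c=im[195:335,270:400]
hsv=cv2.cvtColor(im,cv2.COLOR_BGR2HSV)
m=((hsv[...,1]<40)&(hsv[...,2]>140)).astype(np.uint8);k=np.zeros_like(m);k[205:303,295:370]=1;m*=k
pts=cv2.findNonZero(m)
P=onz(p,pts.reshape(-1,2),0.008)
r=cv2.minAreaRect((P[:,:2]*1000).astype(np.float32));print(r);print(cv2.boxPoints(r))
g=im.max(2);kb=np.zeros_like(m);kb[298:325,338:352]=(g[298:325,338:352]<45)
q=cv2.findNonZero(kb).reshape(-1,2);print(len(q),q.min(0),q.max(0),q.mean(0))
print(onz(p,[q.mean(0)],0.066))
cv2.imwrite("pics/c1.png",cv2.resize(c,None,fx=4.2,fy=4.2,interpolation=cv2.INTER_CUBIC))
E
```

```text
((591.3460693359375, -21.26412582397461), (109.38581085205078, 182.44810485839844), 86.12393951416016)
[[496.63354  -69.66533 ]
 [678.6643   -81.998535]
 [686.0586    27.137077]
 [504.02783   39.470284]]
98 [341 302] [348 318] [344.04081633 309.91836735]
[[ 0.4837511  -0.04336103  0.066     ]]
```

View pics/c1.png

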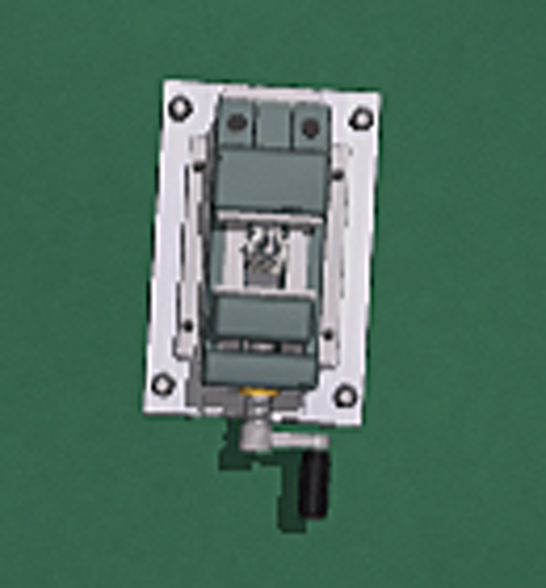

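The crop shows the plate corners at about (163,80), (381,95), (362,425) and (143,412). The knob is at (314,485), horizontally right of the hub at (257,435), and the jaw gap spans rows 218 to 293.

```bash
python3 - <<'E'
from h import *
p=env.camera_params("top");f=lambda L:np.array(L)/4.2+[270-.4,195-.4]
C=onz(p,f([(163,80),(381,95),(362,425),(143,412)]),.008)
print(C.round(4)); 
r=cv2.minAreaRect((C[:,:2]*1000).astype(np.float32));print(r)
o=C.mean(0);yaw=np.arctan2(*( (C[0]+C[1]-C[2]-C[3])[[1,0]]));print(o,yaw)
def v(L,z):
    X=onz(p,f(L),z+.008)-o;c,s=np.cos(yaw),np.sin(yaw);return (np.c_[X[:,0]*c+X[:,1]*s,-X[:,0]*s+X[:,1]*c]*1000).round(1)
print("knob ends",v([(314,452),(314,518)],.058),"hub",v([(257,435)],.058))
print("fixed jaw face",v([(270,213)],.074),"mov jaw face/back",v([(265,292),(262,340)],.0735),"nut",v([(262,352),(260,388)],.071))
print("fixed back",v([(275,150)],.074))
E
```

```text
[[ 0.6857  0.0282  0.008 ]
 [ 0.6777 -0.0823  0.008 ]
 [ 0.5112 -0.0712  0.008 ]
 [ 0.5181  0.0386  0.008 ]]
((598.4597778320312, -21.86186981201172), (110.74018096923828, 167.98907470703125), 86.41822052001953)
[ 0.59819292 -0.02167993  0.008     ] -0.06448371186906167
knob ends [[ -97.4  -28.8]
 [-128.7  -30.6]] hub [[-91.   -1.1]]
fixed jaw face [[14.4 -0.6]] mov jaw face/back [[-23.2  -0.5]
 [-45.9  -0.4]] nut [[-51.6  -0.8]
 [-68.6  -0.8]]
fixed back [[44.5 -1.2]]
```

The plate measures 168 x 110.7 mm, which matches. It is centred at (0.598, -0.022) with yaw -0.0645. The knob centre is at x ≈ -113 of the vise and the jaw face at x ≈ -23, so the crank is at about 1.57 rad. I rotate to align with the vise and move above the knob.

{"name": "jog_arm", "arguments": {
  "hand": [0.05,0.05,0.05,0.05,0.05,0.05,0.05,0.05,0.05,0.05,0.05,0.05],
  "offset": [
    [0,0,0],
    [0,0,0],
    [0,0,0],
    [0,0,0],
    [0.01,-0.02,0],
    [0.0137,-0.03,0],
    [0.0137,-0.03,0],
    [0.0137,-0.03,0],
    [0.0137,-0.03,0],
    [0.0137,-0.03,0],
    [0.0137,-0.03,0],
    [0.0137,-0.03,0]
  ],
  "twist": [
    [0,0,0.101],
    [0,0,0.101],
    [0,0,0.101],
    [0,0,0.101],
    [0,0,0],
    [0,0,0],
    [0,0,0],
    [0,0,0],
    [0,0,0],
    [0,0,0],
    [0,0,0],
    [0,0,0]
  ],
  "squeeze": 30
}}

```text
time_s: 1.1
ee_pos: [0.3207, -0.3414, 0.2153]
tool_rot: [[0.998, -0.064, -0.0], [-0.064, -0.998, 0.001], [-0.0, -0.001, -1.0]]
wrist_force: [0.6, 0.3, -0.3]
width: 0.0499
gripper_force: 0.0
```

{"name": "jog_arm", "arguments": {
  "hand": [0.05,0.05,0.05,0.05,0.05,0.05,0.05,0.05,0.05,0.05,0.05,0.05],
  "offset": [
    [0.0137,-0.03,0],
    [0.0137,-0.03,0],
    [0.0137,-0.03,0],
    [0.0137,-0.03,0],
    [0.0137,-0.03,0],
    [0.0137,-0.03,0],
    [0.0137,-0.03,0],
    [0.0137,-0.03,0],
    [0.0137,-0.03,0],
    [0.01,-0.02,0],
    [0,0,0],
    [0,0,0]
  ],
  "twist": [
    [0,0,0],
    [0,0,0],
    [0,0,0],
    [0,0,0],
    [0,0,0],
    [0,0,0],
    [0,0,0],
    [0,0,0],
    [0,0,0],
    [0,0,0],
    [0,0,0],
    [0,0,0]
  ]
}}

```text
time_s: 2.1
ee_pos: [0.472, -0.0613, 0.2151]
tool_rot: [[0.998, -0.062, -0.002], [-0.062, -0.998, -0.0], [-0.002, 0.0, -1.0]]
wrist_force: [-0.4, -0.1, 0.7]
width: 0.0501
gripper_force: 0.0
```

```bash
python3 - <<'E'
from h import *
s=env.read_state();print({k:np.round(s[k],4).tolist() for k in('time_s','ee_pos','tool_rot','wrist_force','width')})
p=env.camera_params("wrist");im=env.grab_frame("wrist");cv2.imwrite("pics/w1.png",im[:,:,::-1])
print(p)
E
```

```text
{'time_s': 2.1, 'ee_pos': [0.472, -0.0613, 0.2151], 'tool_rot': [[0.9981, -0.0617, -0.0015], [-0.0617, -0.9981, -0.0], [-0.0015, 0.0001, -1.0]], 'wrist_force': [-0.3994, -0.1131, 0.6579], 'width': 0.0501}
{'intrinsics': array([[344.19244088,   0.        , 318.13792929],
       [  0.        , 344.19244088, 235.21569676],
       [  0.        ,   0.        ,   1.        ]]), 'dist_coeffs': array([-0.02706651,  0.        ,  0.        ,  0.        ,  0.        ]), 'view': array([[-6.22351711e-02, -9.98061248e-01,  7.26596915e-04,
        -3.18376390e-02],
       [-9.50304241e-01,  5.94797027e-02,  3.05587982e-01,
         4.11963281e-01],
       [-3.05038740e-01,  1.83278322e-02, -9.52163567e-01,
         5.24403153e-01],
       [ 0.00000000e+00,  0.00000000e+00,  0.00000000e+00,
         1.00000000e+00]])}
```

View pics/w1.png

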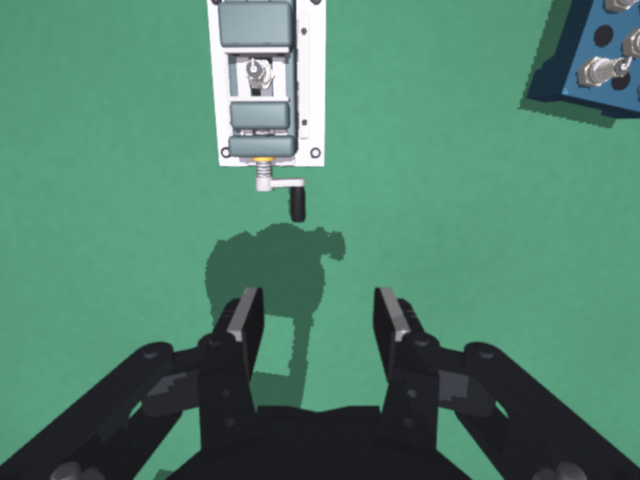

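In the wrist view the knob runs from about (298,187) to (298,221), with the hub at (264,184). I triangulate it against the top view.

```bash
cat >> h.py <<'E'
def tri(*prs):
    A=np.zeros((3,3));b=np.zeros(3)
    for p,uv in prs:
        o,d=ray(p,[uv]);d=d[0]/np.linalg.norm(d[0]);M=np.eye(3)-np.outer(d,d);A+=M;b+=M@o
    return np.linalg.solve(A,b)
O=np.array([.59819,-.02168,.008]);Y=-.0645
def tov(X):
    c,s=np.cos(Y),np.sin(Y);return ((np.array(X)-O)@np.array([[c,-s,0],[s,c,0],[0,0,1]])*1000).round(1)
E
python3 - <<'E'
from h import *
w=env.camera_params("wrist");t=env.camera_params("top")
im=cv2.imread("pics/w1.png");k=(im.max(2)<60);k[:185]=0;k[223:]=0;k[:,:288]=0;k[:,310:]=0
q=cv2.findNonZero(k.astype(np.uint8)).reshape(-1,2);print(len(q),q.min(0),q.max(0),q.mean(0))
X=tri((w,q.mean(0)),(t,(344.4,310.1)));print("knob",X,tov(X))
print("z58",tov(onz(w,[q.mean(0)],.066)),"hub",tov(onz(w,[(264,184)],.066)))
# nut block sides (wrist) at z71 top
print("nut",tov(onz(w,[(230,146),(295,146)],.079)),"plate",tov(onz(w,[(219,166),(324,165)],.008)))
E
```

```text
401 [291 187] [304 220] [297.32668329 204.87531172]
knob [ 0.48343366 -0.04403593  0.07576364] [-113.1  -29.7   67.8]
z58 [[-115.6  -29.6   58. ]] hub [[-96.4  -0.   58. ]]
nut [[-62.5  24.9  71. ]
 [-62.6 -29.3  71. ]] plate [[-86.9  55.6   0. ]
 [-85.9 -54.8   0. ]]
```

The knob is at about (-113.5, -29.5, 58) of the vise, so the crank angle is about 1.57. I descend and grip it.

{"name": "jog_arm", "arguments": {
  "hand": [0.05,0.05,0.05,0.05,0.05,0.05,0.05,0.05,0.05,0.05,0.05,0.05],
  "offset": [
    [0.0042,-0.009,0.01],
    [0.0042,-0.009,0.02],
    [0,0,0.02],
    [0,0,0.02],
    [0,0,0.02],
    [0,0,0.02],
    [0,0,0.015],
    [0,0,0.01],
    [0,0,0.01],
    [0,0,0],
    [0,0,0],
    [0,0,0]
  ],
  "twist": [
    [0,0,0],
    [0,0,0],
    [0,0,0],
    [0,0,0],
    [0,0,0],
    [0,0,0],
    [0,0,0],
    [0,0,0],
    [0,0,0],
    [0,0,0],
    [0,0,0],
    [0,0,0]
  ]
}}

```text
time_s: 3.15
ee_pos: [0.4821, -0.0449, 0.0718]
tool_rot: [[0.998, -0.064, 0.002], [-0.064, -0.998, -0.0], [0.002, 0.0, -1.0]]
wrist_force: [0.1, -1.2, 0.1]
width: 0.0501
gripper_force: 0.0
```

{"name": "jog_arm", "arguments": {
  "hand": [0,0,0,0,0,0,0,0,0,0],
  "offset": [
    [0,0,0],
    [0,0,0],
    [0,0,0],
    [0,0,0],
    [0,0,0],
    [0,0,0],
    [0,0,0],
    [0,0,0],
    [0,0,0],
    [0,0,0]
  ],
  "twist": [
    [0,0,0],
    [0,0,0],
    [0,0,0],
    [0,0,0],
    [0,0,0],
    [0,0,0],
    [0,0,0],
    [0,0,0],
    [0,0,0],
    [0,0,0]
  ],
  "squeeze": 30
}}

```text
time_s: 3.98
ee_pos: [0.4816, -0.0447, 0.0708]
tool_rot: [[0.998, -0.064, 0.0], [-0.064, -0.998, -0.0], [0.0, 0.0, -1.0]]
wrist_force: [0.3, -0.2, -0.0]
width: -0.0
gripper_force: 0.0
```

```bash
python3 - <<'E'
from h import *
s=env.read_state();print(tov(s['ee_pos']),s['width'],s['gripper_force'],s['time_s'],s['wrist_force'])
t=env.camera_params("top");a=env.grab_frame("top");b=env.grab_frame("wrist")
a=cv2.resize(a[195:345,270:400],None,fx=3.2,fy=3.2,interpolation=cv2.INTER_CUBIC)
cv2.imwrite("pics/g1.png",np.hstack([a,cv2.resize(b,None,fx=.59,fy=1)])[:,:,::-1][:480,:795])
E
```

```text
[-114.9  -30.5   62.8] -1.1999691448682038e-05 0.0 3.9833 [ 0.25926626 -0.21917458 -0.02601413]
```

View pics/g1.png

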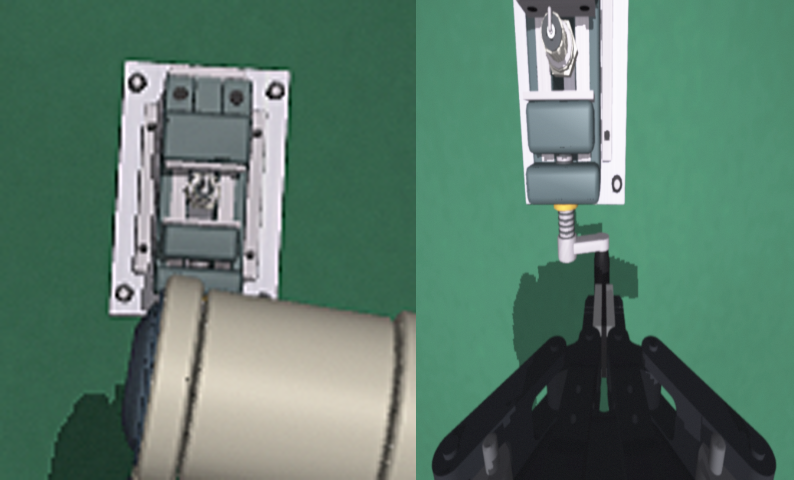

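The fingers closed fully, so the knob was missed. In the right-hand picture the knob's front end is at about (602,250), and the closed tips lie over the rest of it. I check the height with the scene camera.

```bash
python3 - <<'E'
from h import *
t=env.camera_params("top");sc=env.camera_params("scene");w=env.camera_params("wrist")
im=cv2.imread("pics/scene0.png")
k=(im.max(2)<45);kk=np.zeros_like(k);kk[185:207,318:340]=k[185:207,318:340]
q=cv2.findNonZero(kk.astype(np.uint8)).reshape(-1,2);print(len(q),q.min(0),q.max(0),q.mean(0))
c0=q.mean(0)
X=tri((sc,c0),(t,(344.4,310.1)));print("start knob",tov(X))
for z in(28,43,58,73,88):
    c,s=np.cos(Y),np.sin(Y)
    f=lambda x,y:O+[c*x-s*y,s*x+c*y,z/1000]
    print(z,"wrist near end",proj(w,f(-.0975,-.0295)),"tip",proj(w,f(-.1295,-.0295)),"hub",proj(w,f(-.091,0)))
b=env.grab_frame("scene");a=im[150:270,260:390,::-1];b=b[150:270,260:390]
cv2.imwrite("pics/s1.png",cv2.resize(np.hstack([a,b]),None,fx=3,fy=3,interpolation=cv2.INTER_CUBIC)[:,:,::-1])
E
```

```text
56 [324 191] [332 200] [328.33928571 195.60714286]
start knob [-113.6  -28.5   56.7]
28 wrist near end [[316.65851032 232.41049677]] tip [[316.74358678 282.00446088]] hub [[265.97873559 221.77484982]]
43 wrist near end [[316.56195641 240.55229001]] tip [[316.65832267 293.30973484]] hub [[261.99138359 229.18154979]]
58 wrist near end [[316.44958232 250.03297023]] tip [[316.55994814 306.36345677]] hub [[257.34355016 237.81964561]]
73 wrist near end [[316.31717108 261.21086705]] tip [[316.44521804 321.6012661 ]] hub [[251.85711772 248.02257395]]
88 wrist near end [[316.15886949 274.5839755 ]] tip [[316.30973384 339.61484242]] hub [[245.28399328 260.25537332]]
```

View pics/s1.png

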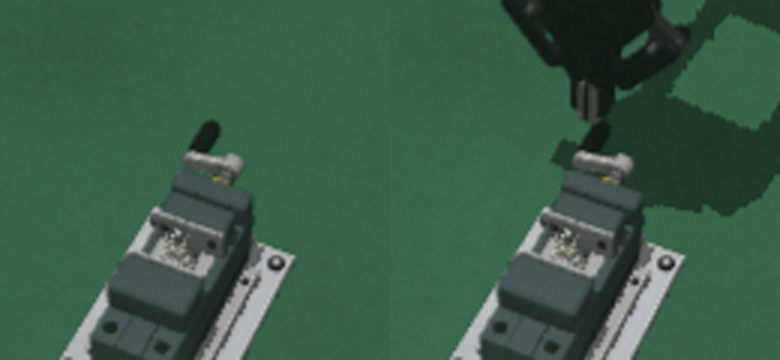

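```bash
python3 - <<'E'
from h import *
sc=env.camera_params("scene");s=env.read_state();e=s['ee_pos'];print(tov(e),s['q'])
for dx in(-20,-11,0,11):
  for dz in(0,10,22):print(dx,dz,(proj(sc,e+s['tool_rot']@[dx/1e3,0,dz/1e3])-[260,150])*3+[390,0])
E
```

```text
[-114.9  -30.5   62.8] [-1.62907181e-01 -2.06460586e-01  1.77369113e+00 -1.45488822e-05
  1.57433582e+00  1.47209985e+00]
-20 0 [[602.81377661 110.1862034 ]]
-20 10 [[602.41610385 119.99343176]]
-20 22 [[601.9470867 131.5548566]]
-11 0 [[597.69211748 118.46023462]]
-11 10 [[597.33401096 128.25290411]]
-11 22 [[596.91171823 139.79586818]]
0 0 [[591.35686257 128.6956967 ]]
0 10 [[591.04838811 138.46915044]]
0 22 [[590.68469073 149.98786464]]
11 0 [[584.93722012 139.06847768]]
11 10 [[584.67981629 148.82110016]]
11 22 [[584.37639456 160.31364872]]
```

```bash
python3 - <<'E'
from h import *
w=env.camera_params("wrist");s=env.read_state();e=s['ee_pos'];R=s['tool_rot']
for dx in(-11,0,11):
  for dz in(-20,0,22):print(dx,dz,proj(w,e+R@[dx/1e3,0,dz/1e3]).round(0))
b=env.grab_frame("wrist");sc=env.grab_frame("scene")
a=cv2.resize(b[200:440,220:420],None,fx=2,fy=2,interpolation=cv2.INTER_CUBIC)
d=cv2.resize(sc[120:210,280:360],None,fx=5,fy=5,interpolation=cv2.INTER_CUBIC)[:480]
d=np.vstack([d,np.zeros((30,400,3),np.uint8)])
cv2.imwrite("pics/z1.png",np.hstack([a,d])[:,:,::-1])
E
```

```text
-11 -20 [[318. 326.]]
-11 0 [[318. 305.]]
-11 22 [[318. 286.]]
0 -20 [[318. 305.]]
0 0 [[318. 285.]]
0 22 [[318. 268.]]
11 -20 [[318. 283.]]
11 0 [[318. 265.]]
11 22 [[318. 250.]]
```

View pics/z1.png

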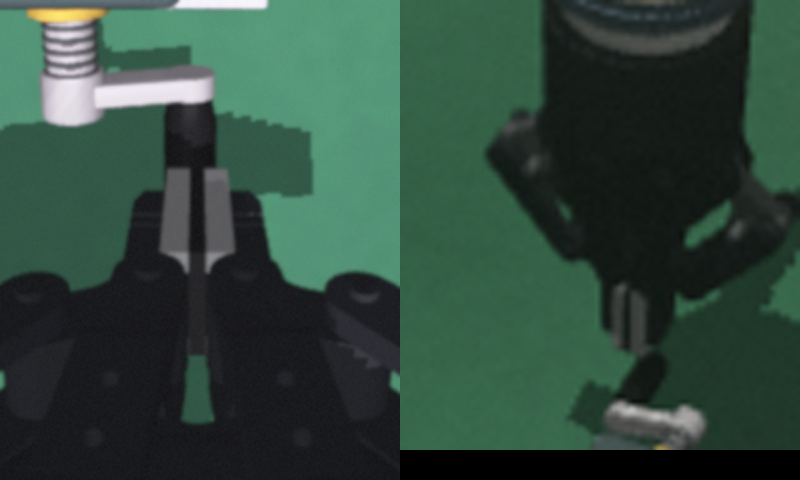

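The wrist view puts the front edge of the tips at row 284, where I predicted 250. Scene and wrist agree that the tips sit well short of where I computed, just above the knob. I triangulate the tip.

```bash
python3 - <<'E'
from h import *
w=env.camera_params("wrist");sc=env.camera_params("scene");s=env.read_state();e=s['ee_pos'];R=s['tool_rot']
for a,b in(((318.5,284),(325.8,190)),((318.5,284),(325.8,188)),((318.5,326),(325.8,177))):
    X=tri((w,a),(sc,b));print(tov(X),((X-e)@R*1000).round(1), proj(w,X),proj(sc,X))
print(env.tcp_to_tips, w['view']@np.r_[e,1])
E
```

```text
[-106.2  -30.3   79.6] [  8.7  -0.2 -16.9] [[318.03763593 284.48030642]] [[325.66826669 190.06182561]]
[-102.4  -29.7   88.7] [ 12.5  -0.8 -26. ] [[316.58405329 285.97080992]] [[325.28476911 188.2390819 ]]
[-103.2  -30.1  119.3] [ 11.7  -0.4 -56.5] [[317.43701751 327.71218141]] [[325.53317673 177.20780544]]
0.022 [1.69155768e-04 2.54975775e-02 1.74475533e-01 1.00000000e+00]
```

The tips are about 20 mm behind the reported TCP instead of 22 mm ahead of it. The pad is 38 mm long, as expected. I treat the tips as being at TCP z -20, reopen, and go about 38 mm lower while watching the force.

{"name": "jog_arm", "arguments": {
  "hand": [0.05,0.05,0.05,0.05,0.05,0.05,0.05,0.05,0.05,0.05],
  "offset": [
    [0,0,0],
    [0,0,0],
    [0,-0.001,0],
    [0,0,0],
    [0,0,0.006],
    [0,0,0.008],
    [0,0,0.008],
    [0,0,0.008],
    [0,0,0.008],
    [0,0,0]
  ],
  "twist": [
    [0,0,0],
    [0,0,0],
    [0,0,0],
    [0,0,0],
    [0,0,0],
    [0,0,0],
    [0,0,0],
    [0,0,0],
    [0,0,0],
    [0,0,0]
  ]
}}

```text
time_s: 5.07
ee_pos: [0.4802, -0.0435, 0.03]
tool_rot: [[0.998, -0.064, -0.004], [-0.064, -0.998, 0.001], [-0.004, -0.0, -1.0]]
wrist_force: [-0.3, 0.1, -0.5]
width: 0.0498
gripper_force: 0.0
```

{"name": "jog_arm", "arguments": {
  "hand": [0,0,0,0,0,0,0,0],
  "offset": [
    [0,0,0],
    [0,0,0],
    [0,0,0],
    [0,0,0],
    [0,0,0],
    [0,0,0],
    [0,0,0],
    [0,0,0]
  ],
  "twist": [
    [0,0,0],
    [0,0,0],
    [0,0,0],
    [0,0,0],
    [0,0,0],
    [0,0,0],
    [0,0,0],
    [0,0,0]
  ],
  "squeeze": 30
}}

```text
time_s: 5.73
ee_pos: [0.482, -0.0437, 0.0333]
tool_rot: [[0.998, -0.064, 0.001], [-0.064, -0.998, -0.0], [0.001, 0.0, -1.0]]
wrist_force: [0.1, -0.0, 2.6]
width: 0.0126
gripper_force: 30.7
```

The knob is gripped (12.6 mm, 30 N). I crank the first quarter turn, 90° to 180°.

{"name": "jog_arm", "arguments": {
  "hand": [0,0,0,0,0,0,0],
  "offset": [
    [0.00025,-0.00102,0.00776],
    [0.00025,-0.003,0.00724],
    [0.00025,-0.00477,0.00621],
    [0.00025,-0.00621,0.00477],
    [0.00025,-0.00724,0.003],
    [0.00025,-0.00776,0.00102],
    [0,0,0]
  ],
  "twist": [
    [0,0,0],
    [0,0,0],
    [0,0,0],
    [0,0,0],
    [0,0,0],
    [0,0,0],
    [0,0,0]
  ]
}}

```text
time_s: 6.32
ee_pos: [0.4853, -0.0131, 0.0061]
tool_rot: [[0.998, -0.063, 0.001], [-0.063, -0.998, -0.001], [0.001, 0.001, -1.0]]
wrist_force: [-13.0, 1.0, 25.6]
width: 0.0124
gripper_force: 34.0
```

The force at the bottom is 26 N upward, so the real circle bottoms about 3 mm higher than I commanded. I ease off and read again.

{"name": "jog_arm", "arguments": {
  "hand": [0,0,0],
  "offset": [
    [-0.0006,0,-0.003],
    [0,0,0],
    [0,0,0]
  ],
  "twist": [
    [0,0,0],
    [0,0,0],
    [0,0,0]
  ]
}}

```text
time_s: 6.57
ee_pos: [0.4854, -0.0134, 0.0074]
tool_rot: [[0.998, -0.064, 0.003], [-0.064, -0.998, 0.0], [0.003, -0.0, -1.0]]
wrist_force: [-3.0, 1.1, 11.8]
width: 0.0123
gripper_force: 32.7
```

{"name": "jog_arm", "arguments": {
  "hand": [0,0,0,0,0,0,0],
  "offset": [
    [0.00025,-0.00776,-0.003],
    [0.00025,-0.00724,-0.003],
    [0.00025,-0.00621,-0.00477],
    [0.00025,-0.00477,-0.00621],
    [0.00025,-0.003,-0.00724],
    [0.00025,-0.00102,-0.00776],
    [0,0,0]
  ],
  "twist": [
    [0,0,0],
    [0,0,0],
    [0,0,0],
    [0,0,0],
    [0,0,0],
    [0,0,0],
    [0,0,0]
  ]
}}

```text
time_s: 7.15
ee_pos: [0.4875, 0.0168, 0.0387]
tool_rot: [[0.998, -0.063, -0.001], [-0.063, -0.998, 0.001], [-0.001, -0.001, -1.0]]
wrist_force: [-2.8, 2.6, 2.4]
width: 0.0128
gripper_force: 31.7
```

{"name": "jog_arm", "arguments": {
  "hand": [0,0,0,0,0,0,0,0,0,0,0,0],
  "offset": [
    [0.00025,0.00102,-0.00776],
    [0.00025,0.003,-0.00724],
    [0.00025,0.00477,-0.00621],
    [0.00025,0.00621,-0.00477],
    [0.00025,0.00724,-0.003],
    [0.00025,0.00776,-0.00102],
    [0.00025,0.00776,0.00102],
    [0.00025,0.00724,0.003],
    [0.00025,0.00621,0.00477],
    [0.00025,0.00477,0.00621],
    [0.00025,0.003,0.00724],
    [0.00025,0.00102,0.00776]
  ],
  "twist": [
    [0,0,0],
    [0,0,0],
    [0,0,0],
    [0,0,0],
    [0,0,0],
    [0,0,0],
    [0,0,0],
    [0,0,0],
    [0,0,0],
    [0,0,0],
    [0,0,0],
    [0,0,0]
  ]
}}

```text
time_s: 8.15
ee_pos: [0.4874, -0.0453, 0.0374]
tool_rot: [[0.998, -0.065, 0.001], [-0.065, -0.998, -0.001], [0.001, 0.001, -1.0]]
wrist_force: [-0.8, -0.4, 2.4]
width: 0.0129
gripper_force: 31.7
```

{"name": "jog_arm", "arguments": {
  "hand": [0,0,0,0,0,0,0,0,0,0,0,0],
  "offset": [
    [0.00025,-0.00102,0.00776],
    [0.00025,-0.003,0.00724],
    [0.00025,-0.00477,0.00621],
    [0.00025,-0.00621,0.00477],
    [0.00025,-0.00724,0.003],
    [0.00025,-0.00776,0.00102],
    [0.00025,-0.00776,-0.00102],
    [0.00025,-0.00724,-0.003],
    [0.00025,-0.00621,-0.00477],
    [0.00025,-0.00477,-0.00621],
    [0.00025,-0.003,-0.00724],
    [0.00025,-0.00102,-0.00776]
  ],
  "twist": [
    [0,0,0],
    [0,0,0],
    [0,0,0],
    [0,0,0],
    [0,0,0],
    [0,0,0],
    [0,0,0],
    [0,0,0],
    [0,0,0],
    [0,0,0],
    [0,0,0],
    [0,0,0]
  ]
}}

```text
time_s: 9.15
ee_pos: [0.4935, 0.0168, 0.0374]
tool_rot: [[0.998, -0.063, -0.001], [-0.063, -0.998, 0.001], [-0.001, -0.001, -1.0]]
wrist_force: [2.5, -1.1, -2.5]
width: 0.0126
gripper_force: 31.2
```

{"name": "jog_arm", "arguments": {
  "hand": [0,0,0,0,0,0,0,0,0,0,0,0],
  "offset": [
    [0.00025,0.00102,-0.00776],
    [0.00025,0.003,-0.00724],
    [0.00025,0.00477,-0.00621],
    [0.00025,0.00621,-0.00477],
    [0.00025,0.00724,-0.003],
    [0.00025,0.00776,-0.00102],
    [0.00025,0.00776,0.00102],
    [0.00025,0.00724,0.003],
    [0.00025,0.00621,0.00477],
    [0.00025,0.00477,0.00621],
    [0.00025,0.003,0.00724],
    [0.00025,0.00102,0.00776]
  ],
  "twist": [
    [0,0,0],
    [0,0,0],
    [0,0,0],
    [0,0,0],
    [0,0,0],
    [0,0,0],
    [0,0,0],
    [0,0,0],
    [0,0,0],
    [0,0,0],
    [0,0,0],
    [0,0,0]
  ]
}}

```text
time_s: 10.15
ee_pos: [0.493, -0.0457, 0.0373]
tool_rot: [[0.998, -0.065, 0.0], [-0.065, -0.998, -0.001], [0.0, 0.001, -1.0]]
wrist_force: [-3.8, 0.3, 2.3]
width: 0.0128
gripper_force: 31.7
```

The crank is at about 14.1 rad, past the expected contact. I continue slowly with force checks.

{"name": "jog_arm", "arguments": {
  "hand": [0,0,0,0,0],
  "offset": [
    [0.0002,-0.0003,0.0039],
    [0.0001,-0.0007,0.0039],
    [0.0001,-0.0013,0.0037],
    [0.0001,-0.0017,0.0035],
    [0,0,0]
  ],
  "twist": [
    [0,0,0],
    [0,0,0],
    [0,0,0],
    [0,0,0],
    [0,0,0]
  ]
}}

```text
time_s: 10.57
ee_pos: [0.4937, -0.0399, 0.0218]
tool_rot: [[0.998, -0.064, -0.001], [-0.064, -0.998, 0.0], [-0.001, -0.0, -1.0]]
wrist_force: [-1.9, -1.5, -2.0]
width: 0.0126
gripper_force: 31.2
```

{"name": "jog_arm", "arguments": {
  "hand": [0,0,0,0,0],
  "offset": [
    [0.0001,-0.0022,0.0032],
    [0.0001,-0.0026,0.003],
    [0.0001,-0.0029,0.0026],
    [0.0001,-0.0033,0.0022],
    [0,0,0]
  ],
  "twist": [
    [0,0,0],
    [0,0,0],
    [0,0,0],
    [0,0,0],
    [0,0,0]
  ]
}}

```text
time_s: 10.98
ee_pos: [0.4948, -0.0285, 0.0117]
tool_rot: [[0.998, -0.063, -0.0], [-0.063, -0.998, 0.001], [-0.0, -0.001, -1.0]]
wrist_force: [-4.4, 0.1, 2.0]
width: 0.0127
gripper_force: 31.7
```

The knob's axial travel of 11.7 mm stopped at the contact value, and the crank is at about 15.2 rad, roughly 1.4 past contact. I release, rise and look.

{"name": "jog_arm", "arguments": {
  "hand": [0.05,0.05,0.05,0.05,0.05,0.05,0.05,0.05,0.05,0.05,0.05,0.05],
  "offset": [
    [0,0,0],
    [0,0,0],
    [0,0,0],
    [0,0,0],
    [0,0,0],
    [0,0,-0.015],
    [0,0,-0.03],
    [0,0,-0.035],
    [0,0,-0.035],
    [0,0,-0.03],
    [0,0,0],
    [0,0,0]
  ],
  "twist": [
    [0,0,0],
    [0,0,0],
    [0,0,0],
    [0,0,0],
    [0,0,0],
    [0,0,0],
    [0,0,0],
    [0,0,0],
    [0,0,0],
    [0,0,0],
    [0,0,0],
    [0,0,0]
  ]
}}

```text
time_s: 11.98
ee_pos: [0.4964, -0.0296, 0.1596]
tool_rot: [[0.998, -0.064, 0.006], [-0.064, -0.998, -0.001], [0.006, 0.0, -1.0]]
wrist_force: [0.0, -1.2, -0.7]
width: 0.05
gripper_force: 0.0
```

```bash
python3 - <<'E'
from h import *
s=env.read_state();print(tov(s['ee_pos']),s['wrist_force'])
w=env.camera_params("wrist");np.save("w2.npy",w['view'])
b=env.grab_frame("wrist");cv2.imwrite("pics/w2full.png",b[:,:,::-1]);t=env.grab_frame("top")
a=cv2.resize(t[195:345,270:400],None,fx=2.6,fy=2.6,interpolation=cv2.INTER_CUBIC)
b=cv2.resize(b[0:390,160:480],None,fx=1,fy=1)
cv2.imwrite("pics/w2.png",np.hstack([a,b])[:,:,::-1])
E
```

```text
[-101.1  -14.5  151.6] [ 0.03793895 -1.1844866  -0.74731529]
```

View pics/w2.png

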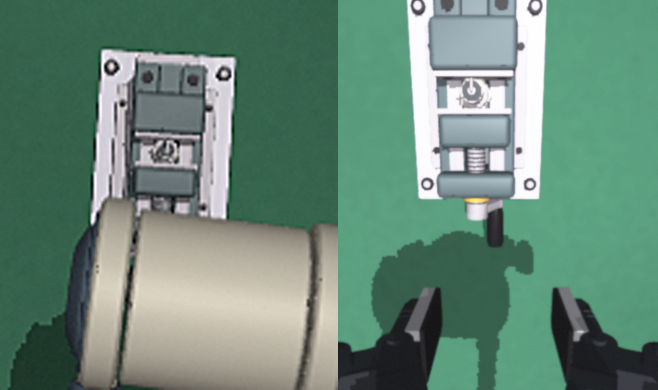

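The right half shows the jaw gap at rows 78 to 109 with the plug at (472,92), upright between the jaws. The crank knob is at (495,225), low right. I measure the gap and the flanks.

```bash
python3 - <<'E'
from h import *
w=env.camera_params("wrist")
f=lambda L:[(u-338+160,v) for u,v in L]
print("plate near edge",tov(onz(w,f([(418,199),(542,199)]),.008)))
print("fixed face",tov(onz(w,f([(470,71),(470,77)]),.082)),"moving face/back",tov(onz(w,f([(474,108),(474,114),(474,148)]),.0815)))
print("nut",tov(onz(w,f([(438,185),(514,185)]),.079)),"fixed jaw sides",tov(onz(w,f([(429,40),(517,40)]),.082)))
print("knob",tov(onz(w,f([(495,206),(495,246)]),.041)))
E
```

```text
plate near edge [[-88.9  56.4   0. ]
 [-89.  -55.9   0. ]]
fixed face [[ 6.9  1.8 74. ]
 [ 3.5  1.9 74. ]] moving face/back [[-14.7  -0.3  73.5]
 [-18.3  -0.2  73.5]
 [-39.6   0.2  73.5]]
nut [[-64.4  25.6  71. ]
 [-64.4 -26.6  71. ]] fixed jaw sides [[ 24.3  26.2  74. ]
 [ 24.2 -27.   74. ]]
knob [[ -87.9  -13.4   33. ]
 [-122.3  -13.4   33. ]]
```

With the wrist bias removed (plate edge read 5 mm short), the moving face is at about -10.7. The fixed face at +10 less the 20.8 mm hexagon gives -10.8, so the plug is clamped. The vise is centred in y. I move above the balance point.

{"name": "jog_arm", "arguments": {
  "hand": [0.075,0.075,0.075,0.075,0.075,0.075,0.075,0.075],
  "offset": [
    [0.015,-0.002,0],
    [0.025,-0.004,0],
    [0.025,-0.004,0],
    [0.019,-0.003,0],
    [0.01,-0.0015,0],
    [0,0,0],
    [0,0,0],
    [0,0,0]
  ],
  "twist": [
    [0,0,0],
    [0,0,0],
    [0,0,0],
    [0,0,0],
    [0,0,0],
    [0,0,0],
    [0,0,0],
    [0,0,0]
  ]
}}

```text
time_s: 12.75
ee_pos: [0.5887, -0.0211, 0.1554]
tool_rot: [[0.998, -0.064, -0.002], [-0.064, -0.998, 0.0], [-0.002, -0.0, -1.0]]
wrist_force: [-0.9, 0.7, 0.4]
width: 0.075
gripper_force: 0.0
```

```bash
python3 - <<'E'
from h import *
s=env.read_state();print(tov(s['ee_pos']),s['width'])
b=env.grab_frame("wrist");t=env.grab_frame("scene")
a=cv2.resize(t[110:290,270:390],None,fx=3,fy=3,interpolation=cv2.INTER_CUBIC)
b=b[0:480,140:500];b=np.vstack([b,np.zeros((60,360,3),np.uint8)])
cv2.imwrite("pics/w3.png",np.hstack([a,b])[:,:,::-1])
E
```

```text
[ -9.5  -0.  147.4] 0.07500139703619428
```

View pics/w3.png

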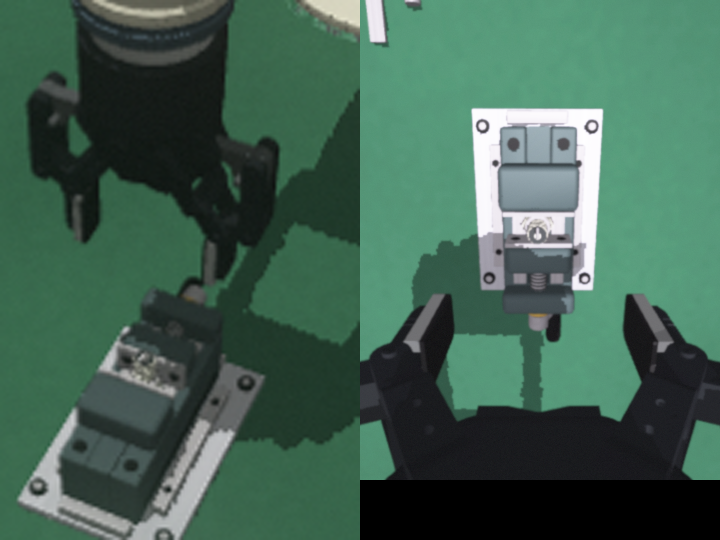

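The right half shows the open pad tips at (452,296) and (624,296), straddling the vise line. On the left the matching tips are at (207,280) and (88,238). I triangulate them.

```bash
python3 - <<'E'
from h import *
w=env.camera_params("wrist");sc=env.camera_params("scene");s=env.read_state();e=s['ee_pos'];R=s['tool_rot']
for a,b in(((232,296),(339,203.3)),((404,296),(299.3,189.5))):
    X=tri((w,a),(sc,b));print(tov(X),((X-e)@R*1000).round(1),proj(w,X),proj(sc,X))
for dz in(-5,-15,-20,-25,-30):print(dz,proj(w,np.array([e+R@[.011,y,dz/1e3] for y in(-.0375,.0375)])).round(1).tolist(),proj(sc,np.array([e+R@[.011,y,dz/1e3] for y in(-.0375,.0375)])).round(1).tolist())
E
```

```text
[ -4.   38.3 171.8] [  5.3 -38.4 -23.3] [[230.96991034 297.99259854]] [[338.61730297 203.69520255]]
[  0.8 -35.4 179.2] [ 10.1  35.3 -30.8] [[403.82345024 296.08110774]] [[299.25479711 189.50155184]]
-5 [[241.0, 269.4], [395.9, 269.3]] [[336.5, 212.7], [298.3, 199.4]]
-15 [[236.3, 278.1], [400.6, 278.0]] [[336.7, 208.9], [298.2, 195.6]]
-20 [[233.8, 282.9], [403.2, 282.8]] [[336.8, 207.0], [298.1, 193.7]]
-25 [[231.1, 288.0], [405.9, 287.8]] [[336.9, 205.1], [298.0, 191.7]]
-30 [[228.2, 293.4], [408.8, 293.2]] [[337.0, 203.1], [297.9, 189.8]]
```

The tips are at TCP -28 when open to 75 mm, consistent with -20 shut, so the gripper body is about 92 mm above the TCP. I descend to TCP z ≈ 0.012. That leaves the body 5 mm over the electrode and the tips at vise z ≈ 30.

{"name": "jog_arm", "arguments": {
  "hand": [0.075,0.075,0.075,0.075,0.075,0.075,0.075,0.075,0.075,0.075,0.075],
  "offset": [
    [0.0025,0,0.015],
    [0,0,0.025],
    [0,0,0.025],
    [0,0,0.025],
    [0,0,0.02],
    [0,0,0.014],
    [0,0,0.008],
    [0,0,0.004],
    [0,0,0.003],
    [0,0,0],
    [0,0,0]
  ],
  "twist": [
    [0,0,0],
    [0,0,0],
    [0,0,0],
    [0,0,0],
    [0,0,0],
    [0,0,0],
    [0,0,0],
    [0,0,0],
    [0,0,0],
    [0,0,0],
    [0,0,0]
  ]
}}

```text
time_s: 13.77
ee_pos: [0.5929, -0.0213, 0.0191]
tool_rot: [[0.998, -0.064, 0.002], [-0.064, -0.998, -0.0], [0.002, 0.0, -1.0]]
wrist_force: [0.0, -0.1, 1.2]
width: 0.0747
gripper_force: 0.0
```

{"name": "jog_arm", "arguments": {
  "hand": [0.075,0.075,0.075,0.075,0.075,0.075],
  "offset": [
    [-0.0015,0,0.002],
    [0,0,0.002],
    [0,0,0.002],
    [0,0,0],
    [0,0,0],
    [0,0,0]
  ],
  "twist": [
    [0,0,0],
    [0,0,0],
    [0,0,0],
    [0,0,0],
    [0,0,0],
    [0,0,0]
  ]
}}

```text
time_s: 14.27
ee_pos: [0.5906, -0.0211, 0.0118]
tool_rot: [[0.998, -0.064, -0.0], [-0.064, -0.998, 0.0], [-0.0, -0.0, -1.0]]
wrist_force: [0.1, 0.1, -0.2]
width: 0.0751
gripper_force: 0.0
```

{"name": "jog_arm", "arguments": {
  "hand": [0,0,0,0,0,0,0,0],
  "offset": [
    [0,0,0],
    [0,0,0],
    [0,0,0],
    [0,0,0],
    [0,0,0],
    [0,0,0],
    [0,0,0],
    [0,0,0]
  ],
  "twist": [
    [0,0,0],
    [0,0,0],
    [0,0,0],
    [0,0,0],
    [0,0,0],
    [0,0,0],
    [0,0,0],
    [0,0,0]
  ],
  "squeeze": 90
}}

```text
time_s: 14.93
ee_pos: [0.5909, -0.0211, 0.0123]
tool_rot: [[0.998, -0.064, 0.001], [-0.064, -0.998, 0.0], [0.001, -0.0, -1.0]]
wrist_force: [-1.1, 0.4, 5.0]
width: 0.0546
gripper_force: 97.8
```

The vise is gripped (54.6 mm, 98 N). I lift gently.

{"name": "jog_arm", "arguments": {
  "hand": [0,0,0,0,0,0,0,0],
  "offset": [
    [0,0,-0.003],
    [0,0,-0.004],
    [0,0,-0.004],
    [0,0,-0.004],
    [0,0,-0.004],
    [0,0,-0.003],
    [0,0,0],
    [0,0,0]
  ],
  "twist": [
    [0,0,0],
    [0,0,0],
    [0,0,0],
    [0,0,0],
    [0,0,0],
    [0,0,0],
    [0,0,0],
    [0,0,0]
  ]
}}

```text
time_s: 15.6
ee_pos: [0.5908, -0.0212, 0.0341]
tool_rot: [[0.998, -0.064, 0.001], [-0.064, -0.998, -0.0], [0.001, 0.0, -1.0]]
wrist_force: [0.1, 0.7, -8.6]
width: 0.0545
gripper_force: 96.4
```

{"name": "jog_arm", "arguments": {
  "hand": [0,0,0,0,0,0,0,0,0,0,0,0],
  "offset": [
    [0,0,-0.006],
    [0,0,-0.012],
    [0,0,-0.015],
    [0,0,-0.018],
    [0,0,-0.018],
    [0,0,-0.018],
    [0,0,-0.015],
    [0,0,-0.01],
    [0,0,-0.005],
    [0,0,0],
    [0,0,0],
    [0,0,0]
  ],
  "twist": [
    [0,0,0],
    [0,0,0],
    [0,0,0],
    [0,0,0],
    [0,0,0],
    [0,0,0],
    [0,0,0],
    [0,0,0],
    [0,0,0],
    [0,0,0],
    [0,0,0],
    [0,0,0]
  ]
}}

```text
time_s: 16.6
ee_pos: [0.59, -0.0211, 0.1492]
tool_rot: [[0.998, -0.064, -0.002], [-0.064, -0.998, 0.0], [-0.002, -0.0, -1.0]]
wrist_force: [-0.7, 0.0, -8.5]
width: 0.0544
gripper_force: 96.7
```

```bash
python3 - <<'E'
from h import *
s=env.read_state();print({k:np.round(s[k],4).tolist() for k in('time_s','ee_pos','tool_rot','wrist_force','moment','width','gripper_force')})
b=env.grab_frame("wrist");t=env.grab_frame("scene")
a=cv2.resize(t[50:290,230:410],None,fx=2.25,fy=2.25,interpolation=cv2.INTER_CUBIC)
b=cv2.resize(b[0:480,140:500],None,fx=1,fy=1.125)
cv2.imwrite("pics/l1.png",np.hstack([a,b])[:,:,::-1])
E
```

```text
{'time_s': 16.6, 'ee_pos': [0.59, -0.0211, 0.1492], 'tool_rot': [[0.9979, -0.0641, -0.0024], [-0.0641, -0.9979, 0.0003], [-0.0024, -0.0001, -1.0]], 'wrist_force': [-0.6954, 0.0321, -8.4523], 'moment': [0.0247, 0.0631, 0.0265], 'width': 0.0544, 'gripper_force': 96.7171}
```

View pics/l1.png

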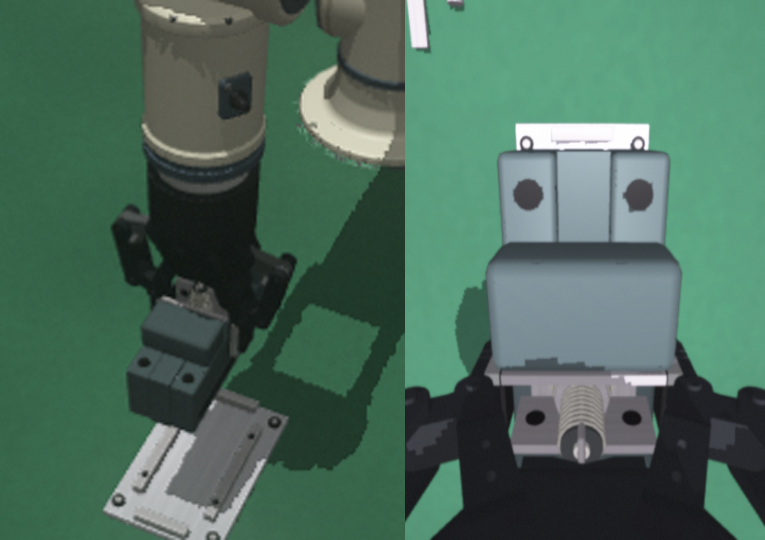

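The vise hangs level about 14 cm above the bench. The plug stands upright in the jaws at (583,430), and the load is 8.5 N. I settle, then hand in.

{"name": "jog_arm", "arguments": {
  "hand": [0,0,0,0,0,0,0,0,0,0,0,0],
  "offset": [
    [0,0,0],
    [0,0,0],
    [0,0,0],
    [0,0,0],
    [0,0,0],
    [0,0,0],
    [0,0,0],
    [0,0,0],
    [0,0,0],
    [0,0,0],
    [0,0,0],
    [0,0,0]
  ],
  "twist": [
    [0,0,0],
    [0,0,0],
    [0,0,0],
    [0,0,0],
    [0,0,0],
    [0,0,0],
    [0,0,0],
    [0,0,0],
    [0,0,0],
    [0,0,0],
    [0,0,0],
    [0,0,0]
  ]
}}

```text
time_s: 17.7
ee_pos: [0.5906, -0.0211, 0.1508]
tool_rot: [[0.998, -0.064, -0.0], [-0.064, -0.998, -0.0], [-0.0, 0.0, -1.0]]
wrist_force: [-0.1, 0.4, -7.8]
width: 0.0546
gripper_force: 96.7
```

```bash
python3 -c "
from bench import env
s=env.read_state();print(s['ee_pos'],s['tool_rot'][2],s['wrist_force'],s['width']);print(env.finish_job())"
```

```text
[ 0.59061443 -0.02113868  0.15075439] [-1.12334401e-05  1.64500054e-05 -1.00000000e+00] [-0.09117698  0.39849378 -7.75016692] 0.054641122322877836
the job is handed in; nothing more can be done
None
```

I cranked the vise to an estimated 1.4 rad past contact, let go of the crank, and lifted the vise by its body with the plug upright in the jaws. I handed it in at 17.7 s, held level and steady with its underside about 14 cm above the bench; no verdict came back.

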